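Post a clay test bar through the tester's sprung flap and start it

TASK

Take the thick rectangular clay bar from the wooden rack and push it lengthwise through the sprung dust flap in the tester's sloping mouth, all the way in, so that the flap shuts behind it. Then start the tester with its round two-stage key: press it to the first click, pause there for a second, press it right down, and let it go. Leave the other things where they stand.

Things in the scene. Friction and masses are not known exactly. Their poses are not given: they have to be found in the camera images.
- rack: Fixed wooden block, 100 x 200 x 50 mm high, origin at the centre of its underside, z up. Three rectangular pockets in its top, at y = -62, 0 and +62 mm, each 49 mm (x) by 27 mm (y), 38 mm deep (pocket floor 12 mm above the table). In them stand, in any order, three pieces of the same fired clay: bar, rod, strip.
- bar: The piece to post: a plain rectangular clay bar, 44 mm wide (its x) x 22 mm thick (its y) x 140 mm long (its z), 0.2 to 0.35 kg, standing upright in a pocket with 102 mm showing above the rack. Origin at the centre of its lower end, z along its length. Both ends are alike; either may go in first.
- bar_mid (a point): Centre of the bar, half-way along its length (70 mm from each end).
- rod: Bystander: round clay rod, 24 mm diameter, 140 mm long, standing in the rack; origin at the centre of its lower end.
- strip: Bystander: thin clay strip, 44 x 9 x 140 mm, standing in the rack; origin at the centre of its lower end.
- bowl: Bystander: loose blue ceramic bowl, 110 mm across, 55 mm high; origin at the centre of its underside.
- jar: Bystander: loose glaze jar with brushes, 80 mm across, 98 mm high (160 mm with the brushes); origin at the centre of its underside.
- tester: Fixed bench-top drying tester, origin at the centre of its underside, z up, front to its -x. Housing from x = -100 to +120 mm and y = -102 to +112 mm, 120 mm high; its aluminium throat rises out of the housing, and the key stands on the console at x = -45, y = +57 mm.
- throat: The tester's throat, a rectangular tube leaning 30 degrees from vertical. Its z axis points out of the mouth (up, and to the tester's -x): the bar goes in along -z. y lies level along the mouth's width, x across its height, towards the hinge. Origin: centre of the mouth, 193 mm above the table. Clear inside: 64 mm (y) x 32 mm (x); the side walls (y) are cut away in the first 40 mm, and the lip at -x flares out 8 mm in the top 16 mm. The bar's 44 mm width goes along y.
- throat_stop (a point): Centre of the stop at the throat's bottom, 195 mm below the mouth. The bar is fully in when its leading end rests here; its upper end is then 55 mm below the mouth. Gravity lays the bar on the throat's wall at x = -16 mm.
- flap (a joint): Sprung steel flap closing the throat 3 mm below the mouth, 30 mm long, hinged at the throat's x = +16 mm wall; swings inward only, 0 rad shut, at most 1.5. About 1.2 with the bar under it. Its spring (0.08 Nm shut, 0.17 Nm open) pinches the bar so that it does not slide by its own weight; pushing the bar in takes 5 to 20 N. It shuts by itself when nothing is in its way.
- flap_edge (a point): Middle of the flap's free edge. With the bar under it, it bears on the bar about 31 mm below the mouth. Once the bar's tail is pushed past it (32 to 37 mm below the mouth) the bar slides on to the stop by itself. Closed fingers up to 28 mm thick in the throat's x can follow the bar into the mouth and be drawn out again under the flap.
- key_top (a point): Centre of the top of the round grey key, 32 mm diameter, about 141 mm above the table when up; it is pressed straight down.
- key (a joint): First stage of the key: 0 up to 0.006 m. It starts at 1 N and reaches the first click (its stop on the second stage) at about 3 N.
- key_stage2 (a joint): Second stage of the key: 0 to 0.005 m. It starts to give only above about 6.5 N and is right down at about 13 N, so a steady push of 4 to 6 N holds the key at the first click. Both stages spring back when let go. Total travel 11 mm.
There are look-alikes about, which are no part of the job. Leave any pink look-alike of the bar alone.

How it is judged:
On the way, in this order (a step that is already met when the one before it is completed fails the run):
1. the bar, part-way through the mouth, holds the flap open (value of joint flap above 0.8 rad and z of bar_mid in the frame of throat between -0.095 and 0.035 m and angle between the z axis of bar and the z axis of throat, either way round below 0.25 rad), for 0.2 s.
2. the bar is fully in and the flap has shut behind it (z of bar_mid in the frame of throat below -0.112 m and x of bar_mid in the frame of throat between -0.02 and 0.02 m and y of bar_mid in the frame of throat between -0.03 and 0.03 m and value of joint flap below 0.1 rad), for 0.2 s.
3. the key is held at its first click, the second stage not pressed (value of joint key above 0.0045 m and value of joint key_stage2 below 0.0015 m), for 0.4 s.
4. the key is pressed right down (value of joint key_stage2 above 0.0035 m), for 0.05 s.
At the end, for the whole second after the job is handed in: The bar lies at rest inside the throat with its middle at least 112 mm below the mouth (its upper end at least 42 mm below it), the flap is shut (within 0.1 rad), and the key is released and up again (within 1.5 mm) (all of step 2 and linear speed of bar below 0.02 m/s and value of joint key below 0.0015 m and value of joint key_stage2 below 0.001 m); the robot touches nothing.
It fails at once if the key is pressed before the bar is in (value of joint key above 0.003 m and z of bar_mid in the frame of throat above -0.1 m).
It fails at once if the rod, strip, bowl or jar is moved more than 30 mm or tipped (distance of any of rod, strip, bowl, jar from where it was at the start of the episode above 0.03 m or angle between any of rod, strip, bowl, jar's own z axis and vertical above 0.35 rad).
It also fails if it takes over 61 s, if anything falls off the work surface, if the arm or the gripper's body presses on something with over 40 N, if the wrist force passes 120 N, or if a joint passes its speed limit or range.

ROBOT

A 7-joint arm with a two-finger parallel gripper is mounted at the origin on the work surface. World frame = base frame: x ahead of the robot, y to its left, z up, the work surface at z = 0. Lengths are in m, angles in rad, forces in N, time in s.
With the tool pointing down it reaches from about 0.35 to 0.775 m from the base axis. Payload 3.1 kg.
Tool frame: the origin (TCP) lies where the fingers leave the gripper's body, on its centre line; the fingertips stand 73 mm ahead of it and the grasp point (between the pads) lies 54 mm ahead of it; z points along the fingers, y is the line along which they close (so a half turn about z gives the same grasp; the last joint's range is limited). The gripper opens to 85 mm and grips with 20 to 120 N. Pads are 22 mm wide; open, the fingers measure 114 mm over their backs; the gripper's body (76 mm by 85 mm) begins 54 mm behind the grasp point. The pads swing forward as they close: fully open they stand 13 mm farther back than shut.
Start: joints at [1.108, 0.311, 0.014, 1.512, -0.004, 1.319, -0.027], TCP at [0.225, -0.502, 0.304] pointing down, gripper open.
Joint ranges: [-2.7, 2.7], [-0.3, 1.91], [-1.27, 1.3], [0.12, 2.57], [-1.44, 4.58], [0.2, 2.03], [-3.05, 3.05]. Speed limits (rad/s): [2.79, 2.79, 3.14, 3.14, 3.14, 3.14, 3.14].

INTERFACE

Orientations are given as a rotation vector (axis times angle).
In Python, from station import * gives the robot as it stands.
- The arm moves only by the tool step_arm, never from a script. Its argument "commands" is a list that holds one entry, the list of rows, each a list of 7 numbers: the shift along the world's x, y, z in units of 25 mm (1.0 is 25 mm), then the turn, a rotation vector about the world's x, y, z in degrees, then the gripper's target within -1 to 1 (fully open at 1, half-way at 0, shut at -1). A call has 1 to 12 rows; each row shifts and turns the commanded pose from where the row before left it; what a row does not reach is not made up. A row lasts 1/8 s, in which the tool goes at most 62.5 mm and 10.7 degrees, less where a joint would pass 70% of its speed; a pose out of reach is approached as far as the arm can. A call is refused whole if a number of a shift passes 1 or a number of a turn 10.7, either way. A call with a gripper value outside its range is refused whole. The fingers move at their own pace and stop on an object; "squeeze" is the grip in N (left out, the last holds). Time passes only in rows, so rows that do not move let the fingers close. It gives the time, the measured TCP pose, the force, the opening and the grip force at its end, in the units of the state.
- get_state(): the state, without advancing time (a new reading comes with each control period).
- snapshot(name): name is "side" or "top" or "wrist"; returns a dict with "color" (420x560x3 uint8, blue, green, red), "depth" (420x560 float32, m along the optical axis (not along the pixel's ray), 0 where there is no reading), "intrinsics" (3x3 intrinsics, pixels), "k1" (the pictures are not rectified: a ray, as slopes to the right and down, at radius r is drawn at 1 + k1 r^2 times it, then the intrinsics apply), "eye" and "attitude" of the camera in the world; the wrist camera has in their place "tool_from_camera" (4x4, takes a point from camera to tool coordinates, whose origin is the TCP and whose axes are the flange's). Camera axes: x right, y down, z forward; pixel columns grow to the right and rows downward; lengths in m; the calibration is good to about 2 mm. A picture is of the moment at which its call begins: read the wrist's pose just before it.
- job_done(): hands the job in; it is judged then, once.
The state is a dict: "time": time; "qpos": joint angles; "joint_velocities": joint speeds; "joint_efforts": joint torques, N m; "eef_pos": TCP position; "tool_rot": TCP orientation; "ft_force": force on the tool from outside, world axes, zero at the start; "torque": the same for the moment, N m; "grip_width": finger opening in m; "grasp_force": force on a finger pad.
Only numpy, scipy, OpenCV 4.12 (cv2) and the standard library are available. Lean on these libraries where they do the work, as an engineer would, in place of code of your own. Each camera call takes 0.05 s, during which the arm holds its last target. There are 200 camera calls.

## Working session

There is one attempt and no reset: what is moved stays moved. The work goes in short steps, Python scripts to look and compute and a tool call to move; the robot and the scene stay as the last step left them, time stands still between calls to the robot, and variables do not carry over. Pictures are saved under pics/ and viewed, at most 10 in all, crops included, and the job is handed in when it is done.

Besides the shell and the picture viewer there is one more tool, called after "Request:" as a command line: name --argument value ..., lists and objects as JSON in quotes. step_arm: Moves the arm, as the interface text tells. Its arguments: {"type":"object","properties":{"commands":{"type":"array"},"squeeze":{"type":"number"}},"required":["commands"]}

```bash
ls; mkdir -p pics
cat > h.py <<'E'
from station import *
import numpy as np, cv2
from scipy.spatial.transform import Rotation as R
def cam(name):
    st=get_state(); s=snapshot(name)
    if name=="wrist":
        T=np.eye(4); T[:3,:3]=R.from_rotvec(st["tool_rot"]).as_matrix(); T[:3,3]=st["eef_pos"]
        M=T@np.array(s["tool_from_camera"])
    else:
        M=np.eye(4); a=np.array(s["attitude"],float)
        M[:3,:3]=a if a.shape==(3,3) else R.from_rotvec(a).as_matrix() if a.size==3 else R.from_quat(a).as_matrix()
        M[:3,3]=s["eye"]
    s["M"]=M; return s
def cloud(s):
    K=np.array(s["intrinsics"]);k=s["k1"];d=s["depth"]
    v,u=np.mgrid[:d.shape[0],:d.shape[1]]
    p=cv2.undistortPoints(np.stack([u,v],-1).reshape(-1,1,2).astype(np.float64),K,np.array([k,0,0,0.])).reshape(d.shape+(2,))
    P=np.concatenate([p*d[...,None],d[...,None]],-1)
    W=P@s["M"][:3,:3].T+s["M"][:3,3]; W[d<=0]=np.nan
    return W
E
python3 - <<'E'
from h import *
print(get_state())
for n in ("side","top"):
    s=cam(n); print(n,s["eye"],s["attitude"],s["intrinsics"],s["k1"])
    cv2.imwrite(f"pics/{n}1.png",s["color"]); np.savez(f"{n}1.npz",W=cloud(s),c=s["color"])
    s=None
E
```

```text
pics
{'time': 0.0, 'qpos': array([ 1.10827999,  0.31172024,  0.0139618 ,  1.51309933, -0.00442715,
        1.31916978, -0.02717393]), 'joint_velocities': array([-0.00107853, -0.00084012,  0.0008074 , -0.00169051, -0.00058625,
       -0.00144439,  0.00048069]), 'joint_efforts': array([ 3.92421034e-04, -3.79915595e+01,  1.46307573e-01, -2.30591351e+01,
        1.23060597e-02,  1.35513389e-02, -1.20231044e-05]), 'eef_pos': array([ 0.22448397, -0.50148045,  0.30280669]), 'tool_rot': array([-3.07001680e+00, -6.55861041e-01,  8.69342818e-04]), 'ft_force': array([ 0.43633145, -0.77065008, -0.02779243]), 'torque': array([ 0.01422681,  0.03731572, -0.03681135]), 'grasp_force': 0.0, 'grip_width': 0.08538961539316803}
side [ 0.17704536 -0.40762446  0.51159667] [-2.05385516  0.80413375 -0.40670981] [[398.68328601   0.         279.67233535]
 [  0.         398.68328601 210.85020565]
 [  0.           0.           1.        ]] -0.007262863898760219
top [0.49331848 0.00964504 1.00307772] [-2.21274191  2.16992525 -0.10667667] [[402.6495301    0.         277.33441136]
 [  0.         402.6495301  209.89812496]
 [  0.           0.           1.        ]] -0.10640551643801684
```

View pics/side1.png

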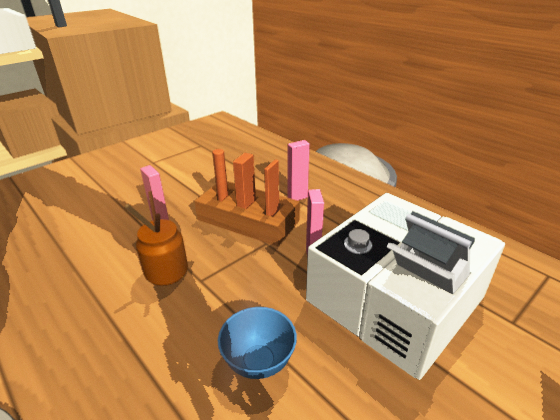

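View pics/top1.png

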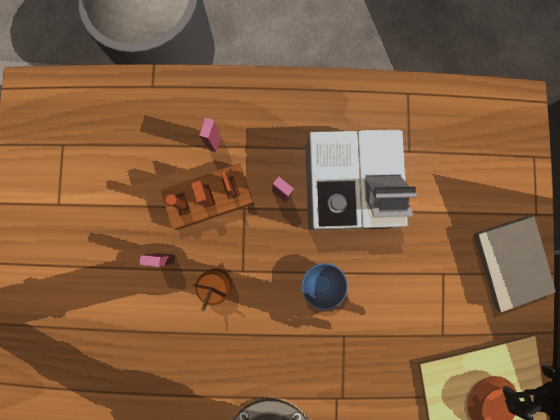

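Side view: orange rod at (220,175), thick bar (244,182), strip (271,188); pink look-alikes at (299,170), (316,215), (155,195). In the top view, the rod is at (175,200), the bar at (201,191) and the strip at (229,182), with pinks at (210,133), (283,187) and (155,261). The key is at (338,203) and the mouth at about (390,190). By colour and thickness I choose the bar at (244,182) side / (201,191) top.

Run:
```python
from h import *
def rect(W,m,lab):
    p=W[m][:,:2].astype(np.float32)
    if len(p)<8: print(lab,len(p));return
    r=cv2.minAreaRect(p); print(lab,len(p),np.round(r[0],4),np.round(r[1],4),round(r[2],1),"z",np.median(W[m][:,2]).round(4))
for n in ("top","side"):
    f=np.load(n+"1.npz");W=f["W"];c=f["c"]
    v,u=np.mgrid[:420,:560]
    z=W[...,2]
    if n=="top": roi=lambda a,b,cc,d:(u>a)&(u<b)&(v>cc)&(v<d)
    x,y=W[...,0],W[...,1]
    # rack pieces: components
    m=((z>0.135)&(z<0.17)&(x>0.3)&(x<0.85)&(y>0.0)&(y<0.45))
    k,l,s,ce=cv2.connectedComponentsWithStats(m.astype(np.uint8))
    for i in range(1,k):
        if s[i,4]>8: rect(W,l==i,(n,"z.15",tuple(ce[i].round()),tuple(c[l==i].mean(0).round())))
    m=(z>0.042)&(z<0.056)&(x>0.3)&(x<0.85)&(y>0.05)&(y<0.4)
    k,l,s,ce=cv2.connectedComponentsWithStats(m.astype(np.uint8))
    for i in range(1,k):
        if s[i,4]>200: rect(W,l==i,(n,"racktop",tuple(ce[i].round())))
    m=(z>0.112)&(z<0.127)&(x>0.3)&(x<0.9)&(y<0)&(y>-0.45)
    k,l,s,ce=cv2.connectedComponentsWithStats(m.astype(np.uint8))
    for i in range(1,k):
        if s[i,4]>200: rect(W,l==i,(n,"tester",tuple(ce[i].round())))
    m=(z>0.134)&(z<0.15)&(x>0.3)&(x<0.9)&(y<0)&(y>-0.45)
    k,l,s,ce=cv2.connectedComponentsWithStats(m.astype(np.uint8))
    for i in range(1,k):
        if s[i,4]>30: rect(W,l==i,(n,"key?",tuple(ce[i].round())))
    m=(z>0.155)&(x>0.3)&(x<0.9)&(y<-.05)&(y>-0.45)&(z<.25)
    if m.any(): rect(W,m,(n,"throat")); print(np.nanmax(z[m]))
s=cv2.imread("pics/side1.png")[130:300,170:520]
cv2.imwrite("pics/crop1.png",cv2.resize(s,None,fx=2.2,fy=2.2,interpolation=cv2.INTER_CUBIC))
```

```text
('top', 'z.15', (np.float64(206.0), np.float64(128.0)), (np.float64(135.0), np.float64(114.0), np.float64(185.0))) 201 [0.7398 0.1535] [0.0226 0.0448] 74.4 z 0.1394
('top', 'z.15', (np.float64(226.0), np.float64(181.0)), (np.float64(43.0), np.float64(77.0), np.float64(155.0))) 95 [0.6194 0.1044] [0.0424 0.0095] 20.9 z 0.1513
('top', 'z.15', (np.float64(198.0), np.float64(191.0)), (np.float64(46.0), np.float64(82.0), np.float64(165.0))) 227 [0.5969 0.1631] [0.0423 0.0226] 21.6 z 0.1512
('top', 'z.15', (np.float64(172.0), np.float64(200.0)), (np.float64(46.0), np.float64(82.0), np.float64(165.0))) 100 [0.5772 0.2202] [0.0194 0.0232] 0.1 z 0.1513
('top', 'z.15', (np.float64(149.0), np.float64(261.0)), (np.float64(135.0), np.float64(113.0), np.float64(186.0))) 209 [0.4456 0.2658] [0.0437 0.0224] 86.1 z 0.1392
('top', 'z.15', (np.float64(197.0), np.float64(285.0)), (np.float64(22.0), np.float64(41.0), np.float64(70.0))) 23 [0.3962 0.1604] [0.015  0.0053] 65.2 z 0.1454
('top', 'z.15', (np.float64(222.0), np.float64(294.0)), (np.float64(17.0), np.float64(34.0), np.float64(60.0))) 29 [0.379 
[... 2461 characters left out ...]
p.float64(263.0))) 285 [0.3753 0.1161] [0.0351 0.0786] 69.1 z 0.049
('side', 'tester', (np.float64(401.0), np.float64(258.0))) 9676 [ 0.6363 -0.1871] [0.2238 0.2145] 2.8 z 0.121
('side', 'key?', (np.float64(316.0), np.float64(198.0))) 207 [ 0.6111 -0.0176] [0.0449 0.0221] 52.4 z 0.1406
('side', 'key?', (np.float64(358.0), np.float64(237.0))) 286 [ 0.5778 -0.1379] [0.031  0.0305] 8.0 z 0.1411
('side', 'key?', (np.float64(433.0), np.float64(273.0))) 368 [ 0.602  -0.2436] [0.059  0.0844] 2.7 z 0.1422
('side', 'key?', (np.float64(452.0), np.float64(262.0))) 41 [ 0.6227 -0.2622] [0.009  0.0137] 1.8 z 0.1428
('side', 'throat') 3091 [ 0.5821 -0.2442] [0.0724 0.0852] 2.7 z 0.1918
0.20990023469213276
```

View pics/crop1.png

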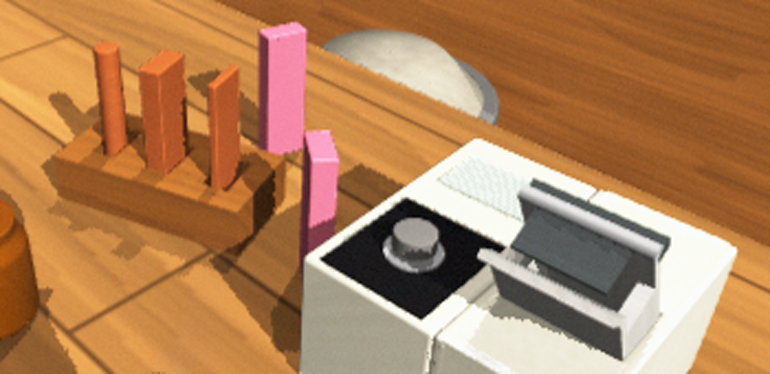

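Crop confirms it: the thick orange bar is in the middle pocket at crop (163,110), with the rod to its left and the strip to its right. The mouth has its lip at the front, with the dark flap at crop (570,240) and the hinge at the back. Next I locate the mouth in the tester frame.

Run:
```python
from h import *
yaw=np.radians(2.7); Rt=R.from_euler('z',yaw).as_matrix(); o=np.array([.6272,-.1925,0])
Rth=np.array([[np.cos(np.pi/6),0,np.sin(np.pi/6)],[0,1,0],[-np.sin(np.pi/6),0,np.cos(np.pi/6)]]).T  # cols x,y,z
for n in ("top","side"):
    f=np.load(n+"1.npz");W=f["W"];c=f["c"]
    m=(W[...,2]>0.127)&(W[...,0]>.45)&(W[...,0]<.75)&(W[...,1]<-.18)&(W[...,1]>-.32)
    P=(W[m]-o)@Rt; col=c[m].mean(1); 
    Q=(P-[-.045,-.05,.193])@np.array([[np.cos(np.pi/6),0,.5],[0,1,0],[-.5,0,np.cos(np.pi/6)]]).T.T if 0 else None
    X=np.array([np.cos(np.pi/6),0,.5]);Z=np.array([-.5,0,np.cos(np.pi/6)])
    q=P-[-.045,-.05,.193]
    a,b,d=q@X,q[:,1],q@Z
    print(n,"dark/flap candidates")
    for lo in np.arange(-.04,.045,.005):
        s=(a>=lo)&(a<lo+.005)&(d>-.06)&(abs(b)<.028)
        if s.sum()>3: print(f"x {lo:.3f} n{s.sum()} z med {np.median(d[s]):.4f} [{d[s].min():.4f},{d[s].max():.4f}] col {np.median(col[s]):.0f} y[{b[s].min():.3f},{b[s].max():.3f}]")
    for lo in np.arange(-.05,.05,.005):
        s=(b>=lo)&(b<lo+.005)&(d>-.06)&(abs(a)<.012)
        if s.sum()>3: print(f"y {lo:.3f} n{s.sum()} z med {np.median(d[s]):.4f} col {np.median(col[s]):.0f}")
```

```text
top dark/flap candidates
x -0.040 n30 z med 0.0057 [0.0031,0.0081] col 144 y[-0.027,0.027]
x -0.035 n96 z med 0.0048 [-0.0035,0.0092] col 153 y[-0.027,0.028]
x -0.030 n65 z med -0.0025 [-0.0598,0.0056] col 110 y[-0.028,0.028]
x -0.025 n64 z med -0.0082 [-0.0598,0.0060] col 68 y[-0.027,0.028]
x -0.020 n64 z med 0.0039 [0.0013,0.0073] col 66 y[-0.027,0.028]
x -0.015 n54 z med 0.0037 [0.0007,0.0059] col 65 y[-0.026,0.027]
x -0.010 n59 z med 0.0037 [0.0010,0.0061] col 65 y[-0.027,0.027]
x -0.005 n56 z med 0.0041 [0.0020,0.0065] col 65 y[-0.028,0.028]
x -0.000 n49 z med 0.0046 [0.0016,0.0073] col 62 y[-0.026,0.027]
x 0.005 n34 z med 0.0104 [0.0075,0.0129] col 105 y[-0.027,0.028]
x 0.010 n222 z med -0.0358 [-0.0599,0.0129] col 97 y[-0.028,0.028]
x 0.015 n69 z med 0.0028 [0.0002,0.0083] col 67 y[-0.027,0.027]
x 0.020 n88 z med 0.0004 [-0.0080,0.0050] col 59 y[-0.028,0.027]
y -0.040 n10 z med 0.0094 col 123
y -0.035 n9 z med -0.0368 col 99
y -0.030 n27 z med 0.0044 col 75
y -0.025 n26 z med 0.0046 col 66
y -0.020 n27 z med 0.0037 col 66
y -0.015 n25 z med 0.0046 col 65
y -0.010 n28 z med 0.0
[... 1123 characters left out ...]
0016,0.0056] col 90 y[-0.028,0.027]
x 0.020 n108 z med 0.0034 [0.0011,0.0057] col 112 y[-0.028,0.028]
y -0.045 n146 z med -0.0340 col 218
y -0.040 n137 z med -0.0247 col 192
y -0.035 n122 z med -0.0171 col 126
y -0.030 n150 z med 0.0044 col 79
y -0.025 n117 z med 0.0049 col 88
y -0.020 n96 z med 0.0052 col 89
y -0.015 n84 z med 0.0054 col 90
y -0.010 n80 z med 0.0055 col 90
y -0.005 n81 z med 0.0057 col 90
y -0.000 n81 z med 0.0055 col 90
y 0.005 n75 z med 0.0053 col 91
y 0.010 n76 z med 0.0054 col 90
y 0.015 n77 z med 0.0054 col 90
y 0.020 n72 z med 0.0059 col 90
y 0.025 n73 z med 0.0054 col 90
y 0.030 n57 z med 0.0046 col 130
y 0.035 n44 z med 0.0063 col 96
y 0.040 n29 z med 0.0015 col 108
```

Flap plane, mouth height (193 mm) and edges agree. The mouth origin is ≈ (0.570, -0.245, 0.193) and the tester yaw 2.7°. The bar is at (0.596, 0.163) with its 44 mm side at 20° and its top at 0.151. Moving above the bar now.

Request:
step_arm --commands '[[[0.53, 0.95, 0.1, 0, 0, 3.07, 1], [0.53, 0.95, 0.1, 0, 0, 3.07, 1], [0.53, 0.95, 0.1, 0, 0, 3.07, 1], [0.53, 0.95, 0.1, 0, 0, 3.07, 1], [0.53, 0.95, 0.1, 0, 0, 3.07, 1], [0.53, 0.95, 0.1, 0, 0, 3.07, 1], [0.53, 0.95, 0.1, 0, 0, 3.07, 1], [0.53, 0.95, 0.1, 0, 0, 3.07, 1], [0.53, 0.95, 0, 0, 0, 3.07, 1], [0.53, 0.95, 0, 0, 0, 3.07, 1], [0.53, 0.95, 0, 0, 0, 3.07, 1], [0.53, 0.95, 0, 0, 0, 3.07, 1]]]' --squeeze 60

```text
time: 1.6
eef_pos: [0.3845, -0.2154, 0.3238]
tool_rot: [-2.705, -1.598, -0.0]
ft_force: [-0.4, -0.6, -0.3]
grip_width: 0.0854
grasp_force: 0.0
```

Request:
step_arm --commands '[[[0.53, 0.95, 0, 0, 0, 3.07, 1], [0.53, 0.95, 0, 0, 0, 3.07, 1], [0.53, 0.95, 0, 0, 0, 3.07, 1], [0.53, 0.95, 0, 0, 0, 3.07, 1], [0.53, 0.95, 0, 0, 0, 3.07, 1], [0.53, 0.95, 0, 0, 0, 3.07, 1], [0.53, 0.95, 0, 0, 0, 3.07, 1], [0.53, 0.95, 0, 0, 0, 3.07, 1], [0.53, 0.95, 0, 0, 0, 3.07, 1], [0.53, 0.95, 0, 0, 0, 3.07, 1], [0.53, 0.95, 0, 0, 0, 3.07, 1], [0.53, 0.95, 0, 0, 0, 3.07, 1]]]'

```text
time: 3.1
eef_pos: [0.5433, 0.0697, 0.3238]
tool_rot: [-2.062, -2.37, -0.0]
ft_force: [0.6, 0.0, 0.1]
grip_width: 0.0857
grasp_force: 0.0
```

Request:
step_arm --commands '[[[0.53, 0.95, -0.2, 0, 0, 3.07, 1], [0.53, 0.95, -0.2, 0, 0, 3.07, 1], [0.53, 0.95, -0.2, 0, 0, 3.07, 1], [0.53, 0.95, -0.2, 0, 0, 3.07, 1], [0, 0, 0, 0, 0, 0, 1], [0, 0, 0, 0, 0, 0, 1]]]'

```text
time: 3.85
eef_pos: [0.5957, 0.1627, 0.3037]
tool_rot: [1.801, 2.574, -0.002]
ft_force: [0.2, -0.2, 0.3]
grip_width: 0.0855
grasp_force: 0.0
```

```bash
cat > frames.py <<'E'
from h import *
yaw=np.radians(2.7); O=np.array([.5697,-.2453,.193])
Xt=R.from_euler('z',yaw).apply([np.cos(np.pi/6),0,.5]);Yt=R.from_euler('z',yaw).apply([0,1,0]);Zt=np.cross(Xt,Yt)
def rep():
    s=get_state();T=R.from_rotvec(s["tool_rot"]).as_matrix()
    print("t",round(s["time"],2),"p",s["eef_pos"].round(4),"ft",s["ft_force"].round(1),"w",round(s["grip_width"],4),"gf",round(float(s["grasp_force"]),1))
    print("tx",T[:,0].round(3),"ty",T[:,1].round(3),"tz",T[:,2].round(3)); return s,T
E
python3 - <<'E'
from frames import *
s,T=rep(); print(s["qpos"].round(2))
w=cam("wrist"); W=cloud(w); z=W[...,2]
m=(z>.143)&(z<.16)
k,l,st,ce=cv2.connectedComponentsWithStats(m.astype(np.uint8))
for i in range(1,k):
    if st[i,4]>100:
        p=W[l==i]; r=cv2.minAreaRect(p[:,:2].astype(np.float32)); print(ce[i].round(),st[i,4],np.round(r[0],4),np.round(r[1],4),round(r[2],1),np.median(p[:,2]).round(4),w["color"][l==i].mean(0).round())
E
```

```text
t 3.85 p [0.5957 0.1627 0.3037] ft [ 0.2 -0.2  0.3] w 0.0855 gf 0.0
tx [-0.343  0.939 -0.001] ty [ 0.939  0.343 -0.001] tz [-0.001 -0.001 -1.   ]
[ 0.1   0.52 -0.63  1.29  0.3   1.42 -0.16]
[283. 124.] 1318 [0.5784 0.2231] [0.0232 0.0234] 64.7 0.1516 [ 93. 135. 206.]
[280. 223.] 2486 [0.5975 0.1653] [0.0441 0.0219] 20.4 0.1514 [ 81. 118. 184.]
[282. 310.] 1098 [0.6203 0.1067] [0.0441 0.0103] 19.9 0.151 [ 68. 100. 157.]
```

Request:
step_arm --commands '[[[0.05, 0.06, -0.8, 0, 0, 0, 1], [0, 0, -0.8, 0, 0, 0, 1], [0, 0, -0.8, 0, 0, 0, 1], [0, 0, -0.8, 0, 0, 0, 1], [0, 0, -0.8, 0, 0, 0, 1], [0, 0, -0.7, 0, 0, 0, 1], [0, 0, 0, 0, 0, 0, 1], [0, 0, 0, 0, 0, 0, -1], [0, 0, 0, 0, 0, 0, -1], [0, 0, 0, 0, 0, 0, -1], [0, 0, 0, 0, 0, 0, -1], [0, 0, 0, 0, 0, 0, -1]]]' --squeeze 60

```text
time: 5.4
eef_pos: [0.5974, 0.1648, 0.1876]
tool_rot: [1.8, 2.574, 0.002]
ft_force: [-1.4, -0.5, 5.0]
grip_width: 0.0436
grasp_force: 61.8
```

Request:
step_arm --commands '[[[0, 0, 0.5, 0, 0, 0, -1], [0, 0, 0.9, 0, 0, 0, -1], [0, 0, 0.9, 0, 0, 0, -1], [0, 0, 0.9, 0, 0, 0, -1], [0, 0, 0.9, 0, 0, 0, -1], [0, 0, 0.9, 0, 0, 0, -1], [0, 0, 0.9, 0, 0, 0, -1], [0, 0, 0.9, 0, 0, 0, -1], [0, 0, 0.9, 0, 0, 0, -1], [0, 0, 0.5, 0, 0, 0, -1]]]'

```text
time: 6.65
eef_pos: [0.5969, 0.1646, 0.3922]
tool_rot: [1.8, 2.575, 0.001]
ft_force: [0.1, 0.6, -4.1]
grip_width: 0.0433
grasp_force: 62.4
```

Request:
step_arm --commands '[[[-0.3, -0.9, 0, 0, 0, -8.94, -1], [-0.3, -0.9, 0, 0, 0, -8.94, -1], [-0.3, -0.9, 0, 0, 0, -8.94, -1], [-0.3, -0.9, 0, 0, 0, -8.94, -1], [-0.3, -0.9, 0, 0, 0, -8.94, -1], [-0.3, -0.9, 0, 0, 0, -8.94, -1], [-0.3, -0.9, 0, 0, 0, -8.94, -1], [-0.3, -0.9, 0, 0, 0, -8.94, -1], [-0.3, -0.9, 0, 0, 0, -8.94, -1], [-0.3, -0.9, 0, 0, 0, -8.94, -1], [-0.3, -0.9, 0, 0, 0, -8.94, -1], [-0.3, -0.9, 0, 0, 0, -8.94, -1]]]'

```text
time: 8.15
eef_pos: [0.5062, -0.106, 0.3907]
tool_rot: [-3.14, -0.069, 0.003]
ft_force: [0.5, -0.6, -3.7]
grip_width: 0.0435
grasp_force: 62.3
```

Request:
step_arm --commands '[[[-0.15, -0.58, 0, 0.14, -3, 0, -1], [-0.15, -0.58, 0, 0.14, -3, 0, -1], [-0.15, -0.58, 0, 0.14, -3, 0, -1], [-0.15, -0.58, 0, 0.14, -3, 0, -1], [-0.15, -0.58, 0, 0.14, -3, 0, -1], [-0.15, -0.58, 0, 0.14, -3, 0, -1], [-0.15, -0.58, 0, 0.14, -3, 0, -1], [-0.15, -0.58, 0, 0.14, -3, 0, -1], [-0.15, -0.58, 0, 0.14, -3, 0, -1], [-0.15, -0.58, 0, 0.14, -3, 0, -1], [0, 0, 0, 0, 0, 0, -1], [0, 0, 0, 0, 0, 0, -1]]]'

```text
time: 9.65
eef_pos: [0.4696, -0.2492, 0.3909]
tool_rot: [-3.021, -0.076, -0.807]
ft_force: [0.1, 0.1, -2.4]
grip_width: 0.0431
grasp_force: 62.6
```

```bash
cat > meas.py <<'E'
from frames import *
s,T=rep(); print("q",s["qpos"].round(2),"TCP in throat",((s["eef_pos"]-O)@np.c_[Xt,Yt,Zt]).round(4))
print("rot err deg (world)",np.degrees((R.from_matrix(np.c_[np.cross(-Yt,-Zt),-Yt,-Zt])*R.from_matrix(T).inv()).as_rotvec()).round(2))
for n in ("side","top"):
    c=cam(n);W=cloud(c);p=(W-s["eef_pos"])@T  # tool coords
    q=(W-O)@np.c_[Xt,Yt,Zt]
    hsv=cv2.cvtColor(c["color"],cv2.COLOR_BGR2HSV)
    m=(abs(p[...,0])<.03)&(abs(p[...,1])<.04)&(p[...,2]>.08)&(p[...,2]<.2)&(q[...,2]>.003)&(hsv[...,0]<20)&(hsv[...,1]>110)
    P=p[m]; print(n,len(P), "tool lo/hi",np.percentile(P,1,axis=0).round(4),np.percentile(P,99,axis=0).round(4))
    # long face line: direction from PCA of q
    Q=q[m]; print(" throat lo/hi",np.percentile(Q,1,axis=0).round(4),np.percentile(Q,99,axis=0).round(4))
    for lo in np.arange(.08,.19,.02):
        a=P[(P[:,2]>=lo)&(P[:,2]<lo+.02)]
        if len(a)>10: print("  ",lo.round(2),len(a),np.percentile(a[:,:2],[3,97],axis=0).round(4).tolist())
    cv2.imwrite(f"pics/{n}_{s['time']:.1f}.png",c["color"])
E
python3 meas.py
```

```text
t 9.65 p [ 0.4696 -0.2492  0.3909] ft [ 0.1  0.1 -2.4] w 0.0431 gf 62.6
tx [0.866 0.044 0.499] ty [ 0.05  -0.999 -0.   ] tz [ 0.498  0.025 -0.867]
q [ 0.7   0.01 -0.07  1.75 -0.38  1.   -0.75] TCP in throat [0.0122 0.0008 0.2215]
rot err deg (world) [-0.01 -0.08 -0.19]
side 2057 tool lo/hi [-0.0124 -0.0206  0.0806] [0.0078 0.0219 0.1712]
 throat lo/hi [-0.0004 -0.0209  0.0502] [0.0198 0.0216 0.1409]
   0.08 525 [[-0.0122, -0.0195], [0.0044, 0.0219]]
   0.1 495 [[-0.0123, -0.0195], [0.0058, 0.0218]]
   0.12 429 [[-0.0122, -0.0196], [0.0061, 0.0217]]
   0.14 393 [[-0.0122, -0.0187], [0.0059, 0.0216]]
   0.16 215 [[-0.0123, -0.0187], [0.0054, 0.0214]]
top 698 tool lo/hi [-0.0074 -0.023   0.0811] [0.0131 0.0203 0.1706]
 throat lo/hi [ 0.0045 -0.0192  0.0508] [0.0252 0.024  0.1404]
   0.08 168 [[-0.0038, -0.023], [0.0127, 0.018]]
   0.1 155 [[-0.0056, -0.0217], [0.0128, 0.0199]]
   0.12 155 [[-0.0054, -0.0219], [0.0127, 0.0192]]
   0.14 141 [[-0.0056, -0.0223], [0.0128, 0.0185]]
   0.16 79 [[-0.0037, -0.0221], [0.0132, 0.0193]]
```

Request:
step_arm --commands '[[[-0.25, -0.05, -0.15, 0, 0, 0, -1], [-0.28, 0, -0.16, 0, 0, 0, -1], [0.26, 0.01, -0.46, 0, 0, 0, -1], [0.26, 0.01, -0.46, 0, 0, 0, -1], [0.26, 0.01, -0.46, 0, 0, 0, -1], [0, 0, 0, 0, 0, 0, -1], [0, 0, 0, 0, 0, 0, -1]]]'

```text
time: 10.62
eef_pos: [0.4759, -0.2511, 0.3492]
tool_rot: [-3.022, -0.074, -0.811]
ft_force: [0.2, 0.3, -2.4]
grip_width: 0.0432
grasp_force: 62.5
```

```bash
python3 meas.py; ls pics; python3 -c "
import cv2,glob
f=sorted(glob.glob('pics/side_1*.png'))[-1];cv2.imwrite('pics/crop2.png',cv2.resize(cv2.imread(f)[100:330,300:520],None,fx=2.6,fy=2.6,interpolation=cv2.INTER_CUBIC))"
```

```text
t 10.62 p [ 0.4759 -0.2511  0.3492] ft [ 0.2  0.3 -2.4] w 0.0432 gf 62.5
tx [0.865 0.043 0.501] ty [ 0.049 -0.999  0.001] tz [ 0.5    0.023 -0.866]
q [ 0.7   0.04 -0.08  1.82 -0.4   0.89 -0.71] TCP in throat [-0.0032 -0.0014  0.1823]
rot err deg (world) [ 0.07  0.05 -0.08]
side 1574 tool lo/hi [-0.0123 -0.02    0.0809] [0.0077 0.0219 0.1708]
 throat lo/hi [-0.0155 -0.0233  0.0114] [0.0046 0.0185 0.1014]
   0.08 382 [[-0.0123, -0.0186], [0.003, 0.0219]]
   0.1 375 [[-0.0121, -0.0189], [0.0061, 0.0218]]
   0.12 331 [[-0.0121, -0.0187], [0.0061, 0.0216]]
   0.14 307 [[-0.0121, -0.0186], [0.0063, 0.0215]]
   0.16 179 [[-0.012, -0.0194], [0.006, 0.0214]]
top 608 tool lo/hi [-0.0073 -0.022   0.0818] [0.013  0.0215 0.1692]
 throat lo/hi [-0.0104 -0.0229  0.0131] [0.0099 0.0206 0.1005]
   0.08 145 [[-0.0033, -0.0213], [0.0125, 0.0197]]
   0.1 148 [[-0.0067, -0.0213], [0.0128, 0.0199]]
   0.12 136 [[-0.0064, -0.0219], [0.0128, 0.0192]]
   0.14 120 [[-0.0039, -0.0219], [0.0129, 0.0188]]
   0.16 59 [[-0.0051, -0.022], [0.0156, 0.0236]]
crop1.png
side1.png
side_10.6.png
side_9.7.png
top1.png
top_10.6.png
top_9.7.png
```

View pics/crop2.png

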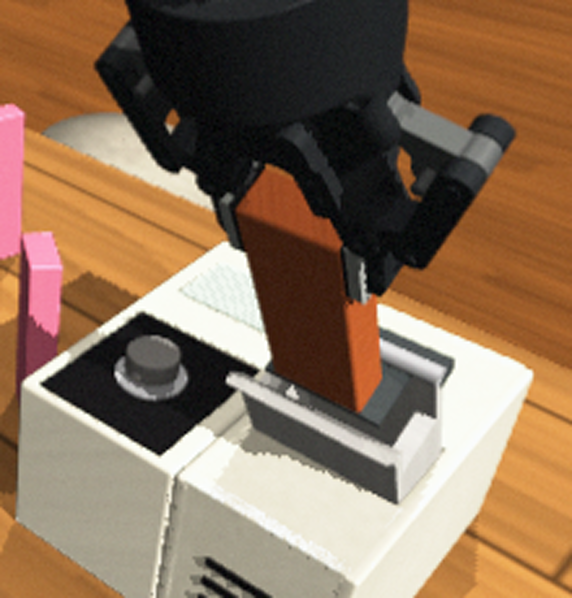

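The picture shows the bar's lower end centred over the mouth at crop (330,400), between the lip and the hinge rim. Pushing in.

Request:
step_arm --commands '[[[0.2, 0.01, -0.346, 0, 0, 0, -1], [0.2, 0.01, -0.346, 0, 0, 0, -1], [0.2, 0.01, -0.346, 0, 0, 0, -1], [0.2, 0.01, -0.346, 0, 0, 0, -1]]]'

```text
time: 11.22
eef_pos: [0.4963, -0.2516, 0.3167]
tool_rot: [-3.024, -0.072, -0.818]
ft_force: [-4.4, -0.4, 4.3]
grip_width: 0.0432
grasp_force: 63.7
```

Request:
step_arm --commands '[[[0.2, 0.01, -0.346, 0, 0, 0, -1], [0.2, 0.01, -0.346, 0, 0, 0, -1]]]'

```text
time: 11.48
eef_pos: [0.5069, -0.2502, 0.2983]
tool_rot: [-3.023, -0.073, -0.816]
ft_force: [-1.9, -0.2, 4.4]
grip_width: 0.0432
grasp_force: 63.4
```

```bash
python3 meas.py | head -4
```

```text
t 11.47 p [ 0.5069 -0.2502  0.2983] ft [-1.9 -0.2  4.4] w 0.0432 gf 63.4
tx [0.863 0.043 0.503] ty [ 0.048 -0.999  0.003] tz [ 0.503  0.021 -0.864]
q [ 0.67  0.13 -0.1   1.86 -0.42  0.76 -0.7 ] TCP in throat [-0.0019 -0.002   0.1227]
rot err deg (world) [ 0.17  0.23 -0.03]
```

Request:
step_arm --commands '[[[0.2, 0.01, -0.346, 0, 0, 0, -1], [0.2, 0.01, -0.346, 0, 0, 0, -1], [0.2, 0.01, -0.346, 0, 0, 0, -1], [0.2, 0.01, -0.346, 0, 0, 0, -1]]]'

```text
time: 12.08
eef_pos: [0.527, -0.2485, 0.2638]
tool_rot: [-3.022, -0.074, -0.816]
ft_force: [-0.5, 0.3, 6.8]
grip_width: 0.0433
grasp_force: 63.5
```

Request:
step_arm --commands '[[[0.2, 0.01, -0.346, 0, 0, 0, -1], [0.2, 0.01, -0.346, 0, 0, 0, -1], [0.2, 0.01, -0.346, 0, 0, 0, -1], [0, 0, 0, 0, 0, 0, -1], [0, 0, 0, 0, 0, 0, -1]]]'

```text
time: 12.7
eef_pos: [0.5426, -0.2476, 0.237]
tool_rot: [-3.022, -0.074, -0.816]
ft_force: [7.8, -2.3, -2.5]
grip_width: 0.0432
grasp_force: 62.3
```

```bash
python3 meas.py | head -4
```

```text
t 12.7 p [ 0.5426 -0.2476  0.237 ] ft [ 7.8 -2.3 -2.5] w 0.0432 gf 62.3
tx [0.863 0.043 0.503] ty [ 0.049 -0.999  0.002] tz [ 0.503  0.023 -0.864]
q [ 0.64  0.25 -0.12  1.88 -0.44  0.61 -0.69] TCP in throat [-0.0015 -0.001   0.0517]
rot err deg (world) [ 0.11  0.22 -0.09]Traceback (most recent call last):
  File "meas.py", line 9, in <module>
    P=p[m]; print(n,len(P), "tool lo/hi",np.percentile(P,1,axis=0).round(4),np.percentile(P,99,axis=0).round(4))
                                         ~~~~~~~~~~~~~^^^^^^^^^^^^
    return _quantile_unchecked(
        a, q, axis, out, overwrite_input, method, keepdims, weights)
    return _ureduce(a,
                    func=_quantile_ureduce_func,
    ...<5 lines>...
                    overwrite_input=overwrite_input,
                    method=method)
    r = func(a, **kwargs)
    result = _quantile(arr,
                       quantiles=q,
    ...<2 lines>...
                       out=out,
                       weights=wgt)
    slices_having_nans = np.isnan(arr[-1, ...])
                                  ~~~^^^^^^^^^
IndexError: index -1 is out of bounds for axis 0 with size 0
```

Request:
step_arm --commands '[[[0.2, 0.01, -0.346, 0, 0, 0, -1], [0, 0, 0, 0, 0, 0, -1], [0, 0, 0, 0, 0, 0, 0.4], [0, 0, 0, 0, 0, 0, 0.4], [0, 0, 0, 0, 0, 0, 0.4]]]'

```text
time: 13.38
eef_pos: [0.5473, -0.2473, 0.2285]
tool_rot: [-3.022, -0.073, -0.815]
ft_force: [5.6, -1.4, 0.7]
grip_width: 0.0598
grasp_force: 2.5
```

Request:
step_arm --commands '[[[-0.2, -0.01, 0.346, 0, 0, 0, 0.4], [-0.4, -0.02, 0.69, 0, 0, 0, 0.4], [-0.4, -0.02, 0.69, 0, 0, 0, 0.4], [-0.4, -0.02, 0.69, 0, 0, 0, 0.4], [-0.4, -0.02, 0.69, 0, 0, 0, -1], [0, 0, 0, 0, 0, 0, -1], [0, 0, 0, 0, 0, 0, -1], [0, 0, 0, 0, 0, 0, -1]]]'

```text
time: 14.38
eef_pos: [0.5005, -0.2491, 0.3041]
tool_rot: [-3.021, -0.074, -0.807]
ft_force: [-0.2, 0.3, 0.5]
grip_width: 0.0003
grasp_force: 0.0
```

```bash
cat > m2.py <<'E'
from frames import *
s,T=rep(); print("TCP in throat",((s["eef_pos"]-O)@np.c_[Xt,Yt,Zt]).round(4))
print("rot err deg (world)",np.degrees((R.from_matrix(np.c_[np.cross(-Yt,-Zt),-Yt,-Zt])*R.from_matrix(T).inv()).as_rotvec()).round(2))
for n in ("side","top"):
    c=cam(n);W=cloud(c);q=(W-O)@np.c_[Xt,Yt,Zt]
    hsv=cv2.cvtColor(c["color"],cv2.COLOR_BGR2HSV)
    m=(abs(q[...,0])<.03)&(abs(q[...,1])<.035)&(q[...,2]<.1)&(q[...,2]>-.06)&(hsv[...,0]<20)&(hsv[...,1]>110)
    Q=q[m]; print(n,len(Q)); 
    if len(Q)>5: print(np.percentile(Q,[2,50,98],axis=0).round(4).tolist())
    cv2.imwrite(f"pics/{n}_{s['time']:.1f}.png",c["color"])
    if n=="side": cv2.imwrite("pics/crop.png",cv2.resize(c["color"][100:330,300:520],None,fx=2.6,fy=2.6,interpolation=cv2.INTER_CUBIC))
E
python3 m2.py
```

```text
t 14.38 p [ 0.5005 -0.2491  0.3041] ft [-0.2  0.3  0.5] w 0.0003 gf 0.0
tx [0.866 0.042 0.498] ty [ 0.049 -0.999 -0.001] tz [ 0.498  0.025 -0.867]
TCP in throat [-0.0045 -0.0005  0.1309]
rot err deg (world) [-0.04 -0.11 -0.13]
side 974
[[-0.0132, -0.0233, -0.0416], [-0.0052, -0.0068, 0.0065], [0.0082, 0.0185, 0.0091]]
top 305
[[-0.0172, -0.022, -0.0196], [0.0039, -0.0014, 0.0053], [0.0113, 0.0197, 0.0084]]
```

View pics/crop.png

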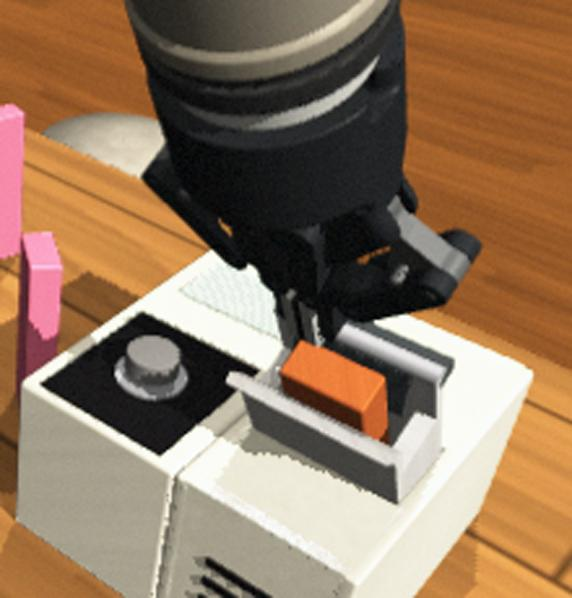

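The tail is 6.5 mm above the mouth (crop (335,375)), held by the flap, and the fingers are shut. Pushing the tail with the closed fingers.

Request:
step_arm --commands '[[[0.29, 0.01, -0.3, 0, 0, 0, -1], [0.2, 0.01, -0.346, 0, 0, 0, -1], [0.2, 0.01, -0.346, 0, 0, 0, -1], [0.2, 0.01, -0.346, 0, 0, 0, -1], [0.2, 0.01, -0.346, 0, 0, 0, -1], [0.1, 0.005, -0.173, 0, 0, 0, -1], [0.1, 0.005, -0.173, 0, 0, 0, -1]]]'

```text
time: 15.35
eef_pos: [0.5326, -0.2486, 0.2548]
tool_rot: [-3.023, -0.073, -0.81]
ft_force: [-3.7, -0.1, 3.1]
grip_width: -0.0003
grasp_force: 1.9
```

Request:
step_arm --commands '[[[0.12, 0.006, -0.208, 0, 0, 0, -1], [0.12, 0.006, -0.208, 0, 0, 0, -1], [0.12, 0.006, -0.208, 0, 0, 0, -1]]]'

```text
time: 15.72
eef_pos: [0.5418, -0.248, 0.2388]
tool_rot: [-3.023, -0.073, -0.81]
ft_force: [-3.0, 0.2, 1.5]
grip_width: 0.0002
grasp_force: 1.7
```

```bash
python3 -c "
from frames import *
s,T=rep(); print('TCP in throat',((s['eef_pos']-O)@np.c_[Xt,Yt,Zt]).round(4))"
```

```text
t 15.72 p [ 0.5418 -0.248   0.2388] ft [-3.   0.2  1.5] w 0.0002 gf 1.7
tx [0.865 0.042 0.5  ] ty [ 0.048 -0.999  0.001] tz [ 0.5    0.023 -0.866]
TCP in throat [-0.0013 -0.0014  0.0537]
```

Tips are at about 19 mm depth; go on to ~42 mm.

Request:
step_arm --commands '[[[0.12, 0.006, -0.208, 0, 0, 0, -1], [0.12, 0.006, -0.208, 0, 0, 0, -1], [0.12, 0.006, -0.208, 0, 0, 0, -1], [0.08, 0.004, -0.139, 0, 0, 0, -1], [0, 0, 0, 0, 0, 0, -1]]]'

```text
time: 16.35
eef_pos: [0.5529, -0.2473, 0.2195]
tool_rot: [-3.023, -0.073, -0.81]
ft_force: [-1.2, -1.1, -1.6]
grip_width: -0.0003
grasp_force: 4.5
```

```bash
python3 -c "
from frames import *
s,T=rep(); print('TCP in throat',((s['eef_pos']-O)@np.c_[Xt,Yt,Zt]).round(4))"
```

```text
t 16.35 p [ 0.5529 -0.2473  0.2195] ft [-1.2 -1.1 -1.6] w -0.0003 gf 4.5
tx [0.865 0.042 0.5  ] ty [ 0.048 -0.999  0.001] tz [ 0.499  0.023 -0.866]
TCP in throat [-0.0014 -0.0012  0.0314]
```

Request:
step_arm --commands '[[[-0.2, -0.01, 0.346, 0, 0, 0, -1], [-0.2, -0.01, 0.346, 0, 0, 0, -1], [-0.2, -0.01, 0.346, 0, 0, 0, -1], [-0.2, -0.01, 0.346, 0, 0, 0, -1], [-0.4, -0.02, 0.69, 0, 0, 0, -1], [-0.4, -0.02, 0.69, 0, 0, 0, -1], [-0.4, -0.02, 0.69, 0, 0, 0, -1], [0, 0, 0, 0, 0, 0, -1]]]'

```text
time: 17.35
eef_pos: [0.5041, -0.2511, 0.3107]
tool_rot: [-3.024, -0.073, -0.823]
ft_force: [0.0, -0.3, -0.2]
grip_width: -0.0002
grasp_force: 0.0
```

```bash
python3 m2.py
python3 - <<'E'
from frames import *
c=cam("side");q=(cloud(c)-O)@np.c_[Xt,Yt,Zt]
m=(abs(q[...,0])<.012)&(abs(q[...,1])<.02)&(q[...,2]<.03)
print("flap z by x:",[(lo,round(float(np.median(q[m&(q[...,0]>lo)&(q[...,0]<lo+.006)][:,2])),4)) for lo in (-.012,-.006,0,.006)])
E
```

```text
t 17.35 p [ 0.5041 -0.2511  0.3107] ft [ 0.  -0.3 -0.2] w -0.0002 gf 0.0
tx [0.861 0.043 0.506] ty [ 0.047 -0.999  0.006] tz [ 0.506  0.018 -0.862]
TCP in throat [ 0.0019 -0.0027  0.1348]
rot err deg (world) [0.32 0.44 0.02]
side 162
[[-0.0138, -0.0231, -0.0583], [0.0042, -0.0039, -0.056], [0.0077, 0.0189, -0.0147]]
top 8
[[-0.0097, -0.0315, -0.0573], [0.0081, -0.015, 0.0364], [0.0187, 0.0177, 0.0898]]
flap z by x: [(-0.012, -0.0025), (-0.006, -0.0024), (0, -0.0033), (0.006, -0.0028)]
```

View pics/crop.png

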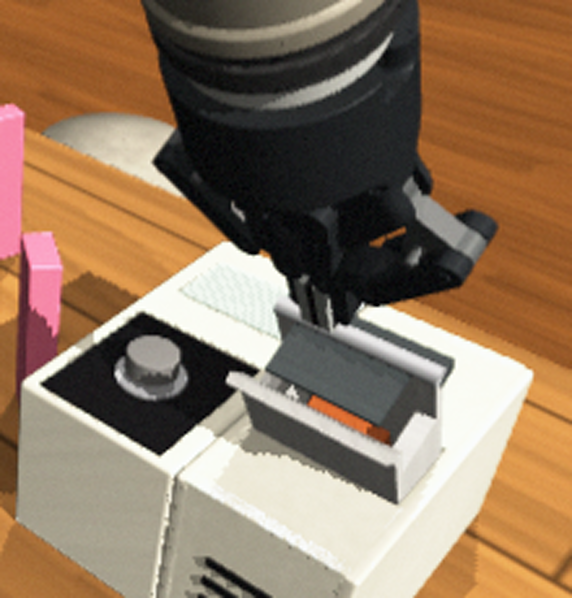

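That frame catches the flap closing over the bar at crop (345,415), with the tail ≈57 mm below the mouth. The next depth frame shows the flap level at -3 mm, so it is shut. On to the key, turning the hand so its linkage stays clear of the throat.

Request:
step_arm --commands '[[[0.3, 0.45, 0, -0.14, 3, 0, -1], [0.3, 0.45, 0, -0.14, 3, 0, -1], [0.3, 0.45, 0, -0.14, 3, 0, -1], [0.3, 0.45, 0, -0.14, 3, 0, -1], [0.3, 0.45, 0, -0.14, 3, 0, -1], [0.3, 0.45, 0, -0.14, 3, 0, -1], [0.3, 0.45, 0, -0.14, 3, 0, -1], [0.3, 0.45, 0, -0.14, 3, 0, -1], [0.3, 0.45, 0, -0.14, 3, 0, -1], [0.3, 0.45, 0, -0.14, 3, 0, -1]]]'

```text
time: 18.75
eef_pos: [0.5785, -0.1363, 0.3055]
tool_rot: [-3.14, -0.078, 0.004]
ft_force: [-0.6, 0.4, 0.1]
grip_width: -0.0001
grasp_force: 0.0
```

Request:
step_arm --commands '[[[0, 0, 0, 0, 0, 9, -1], [0, 0, 0, 0, 0, 9, -1], [0, 0, 0, 0, 0, 9, -1], [0, 0, 0, 0, 0, 9, -1], [0, 0, 0, 0, 0, 9, -1], [0, 0, 0, 0, 0, 9, -1], [0, 0, 0, 0, 0, 9, -1], [0, 0, 0, 0, 0, 9, -1], [0, 0, 0, 0, 0, 9, -1], [0, 0, 0, 0, 0, 9, -1], [0, 0, 0, 0, 0, 0, -1], [0, 0, 0, 0, 0, 0, -1]]]'

```text
time: 20.25
eef_pos: [0.578, -0.1371, 0.306]
tool_rot: [-2.168, -2.272, 0.0]
ft_force: [0.7, 0.1, -0.2]
grip_width: 0.0003
grasp_force: 0.0
```

Run:
```python
from frames import *
s,T=rep()
tip=s["eef_pos"]+.073*T[:,2]; print("tip",tip.round(4))
w=cam("wrist");W=cloud(w)
m=(W[...,2]>.134)&(W[...,2]<.148)&(W[...,0]>.55)&(W[...,0]<.61)&(W[...,1]<-.11)&(W[...,1]>-.165)
p=W[m]; print(len(p), cv2.minEnclosingCircle(p[:,:2].astype(np.float32)) if len(p) else '', np.median(p[:,2]) if len(p) else '')
c=cam("side");q=(cloud(c)-O)@np.c_[Xt,Yt,Zt]
m=(abs(q[...,0])<.012)&(abs(q[...,1])<.02)&(q[...,2]<.03)
print("flap z:",[(lo,round(float(np.median(q[m&(q[...,0]>lo)&(q[...,0]<lo+.006)][:,2])),4)) for lo in (-.012,-.006,0,.006)])
```

```text
t 20.25 p [ 0.578  -0.1371  0.306 ] ft [ 0.7  0.1 -0.2] w 0.0003 gf 0.0
tx [-0.047  0.999  0.001] ty [ 0.999  0.047 -0.001] tz [-0.001  0.001 -1.   ]
tip [ 0.578 -0.137  0.233]
1727 ((0.5805667638778687, -0.13619081676006317), 0.016038576140999794) 0.13997580144170585
flap z: [(-0.012, -0.0027), (-0.006, -0.0025), (0, -0.0033), (0.006, -0.0028)]
```

Request:
step_arm --commands '[[[0.05, 0, -0.6, 0, 0, 0, -1], [0, 0, -0.6, 0, 0, 0, -1], [0, 0, -0.6, 0, 0, 0, -1], [0, 0, -0.6, 0, 0, 0, -1], [0, 0, -0.6, 0, 0, 0, -1], [0, 0, -0.4, 0, 0, 0, -1], [0, 0, 0, 0, 0, 0, -1], [0, 0, 0, 0, 0, 0, -1]]]'

```text
time: 21.35
eef_pos: [0.5796, -0.1373, 0.2222]
tool_rot: [2.166, 2.274, 0.001]
ft_force: [-1.0, 0.1, -0.1]
grip_width: -0.0001
grasp_force: 0.0
```

Request:
step_arm --commands '[[[0, 0, -0.08, 0, 0, 0, -1], [0, 0, -0.08, 0, 0, 0, -1], [0, 0, -0.04, 0, 0, 0, -1], [0, 0, 0, 0, 0, 0, -1]]]'

```text
time: 21.85
eef_pos: [0.5792, -0.1373, 0.2165]
tool_rot: [-2.167, -2.275, 0.0]
ft_force: [0.5, -0.9, -0.3]
grip_width: 0.0
grasp_force: 0.0
```

Tips at 0.1435; go on in small steps.

Request:
step_arm --commands '[[[0, 0, -0.08, 0, 0, 0, -1], [0, 0, -0.08, 0, 0, 0, -1], [0, 0, 0, 0, 0, 0, -1]]]'

```text
time: 22.22
eef_pos: [0.5792, -0.1373, 0.2126]
tool_rot: [2.167, 2.275, 0.0]
ft_force: [-0.4, 0.6, 1.2]
grip_width: -0.0
grasp_force: 0.5
```

Request:
step_arm --commands '[[[0, 0, -0.06, 0, 0, 0, -1], [0, 0, 0, 0, 0, 0, -1]]]'

```text
time: 22.48
eef_pos: [0.5793, -0.1373, 0.2112]
tool_rot: [2.167, 2.275, 0.0]
ft_force: [0.0, 0.2, 2.1]
grip_width: 0.0001
grasp_force: 0.7
```

Request:
step_arm --commands '[[[0, 0, -0.06, 0, 0, 0, -1], [0, 0, 0, 0, 0, 0, -1]]]'

```text
time: 22.72
eef_pos: [0.5793, -0.1373, 0.2097]
tool_rot: [2.167, 2.275, 0.0]
ft_force: [-1.2, 1.4, 1.5]
grip_width: -0.0001
grasp_force: 0.9
```

Request:
step_arm --commands '[[[0, 0, -0.05, 0, 0, 0, -1], [0, 0, 0, 0, 0, 0, -1]]]'

```text
time: 22.98
eef_pos: [0.5793, -0.1373, 0.2084]
tool_rot: [2.166, 2.275, 0.0]
ft_force: [-0.1, 0.0, 2.3]
grip_width: 0.0
grasp_force: 1.1
```

Request:
step_arm --commands '[[[0, 0, -0.04, 0, 0, 0, -1], [0, 0, 0, 0, 0, 0, -1]]]'

```text
time: 23.22
eef_pos: [0.5793, -0.1373, 0.2074]
tool_rot: [2.167, 2.275, 0.0]
ft_force: [0.0, -0.6, 2.4]
grip_width: -0.0
grasp_force: 1.3
```

Request:
step_arm --commands '[[[0, 0, -0.02, 0, 0, 0, -1], [0, 0, 0, 0, 0, 0, -1]]]'

```text
time: 23.48
eef_pos: [0.5793, -0.1373, 0.2073]
tool_rot: [2.166, 2.275, 0.0]
ft_force: [-1.4, -0.0, 5.2]
grip_width: 0.0002
grasp_force: 2.4
```

The key has stopped at the first click with 5.2 N on it. Hold a second, press down, then look at the force.

Request:
step_arm --commands '[[[0, 0, 0, 0, 0, 0, -1], [0, 0, 0, 0, 0, 0, -1], [0, 0, 0, 0, 0, 0, -1], [0, 0, 0, 0, 0, 0, -1], [0, 0, 0, 0, 0, 0, -1], [0, 0, 0, 0, 0, 0, -1], [0, 0, 0, 0, 0, 0, -1], [0, 0, 0, 0, 0, 0, -1]]]'

```text
time: 24.48
eef_pos: [0.5793, -0.1373, 0.2072]
tool_rot: [2.166, 2.275, 0.0]
ft_force: [-0.3, -0.1, 5.3]
grip_width: -0.0001
grasp_force: 2.6
```

Request:
step_arm --commands '[[[0, 0, -0.1, 0, 0, 0, -1], [0, 0, -0.1, 0, 0, 0, -1], [0, 0, -0.06, 0, 0, 0, -1], [0, 0, 0, 0, 0, 0, -1]]]'

```text
time: 24.98
eef_pos: [0.5793, -0.1372, 0.2023]
tool_rot: [2.166, 2.274, 0.0]
ft_force: [-4.8, 0.9, 12.7]
grip_width: -0.0003
grasp_force: 6.1
```

Request:
step_arm --commands '[[[0, 0, -0.03, 0, 0, 0, -1], [0, 0, 0, 0, 0, 0, -1], [0, 0, 0.2, 0, 0, 0, -1], [0, 0, 0.5, 0, 0, 0, -1], [0, 0, 0.8, 0, 0, 0, -1], [0, 0, 0.8, 0, 0, 0, -1], [0, 0, 0.8, 0, 0, 0, -1], [0, 0, 0, 0, 0, 0, -1], [0, 0, 0, 0, 0, 0, -1]]]'

```text
time: 26.1
eef_pos: [0.5786, -0.1372, 0.2758]
tool_rot: [-2.165, -2.274, 0.002]
ft_force: [-0.0, -0.1, -0.2]
grip_width: -0.0001
grasp_force: 0.0
```

Run:
```python
from frames import *
s,T=rep()
w=cam("wrist");W=cloud(w)
m=(W[...,2]>.128)&(W[...,2]<.148)&(abs(W[...,0]-.579)<.02)&(abs(W[...,1]+.137)<.02)
print("key z",np.median(W[m][:,2]))
c=cam("side");q=(cloud(c)-O)@np.c_[Xt,Yt,Zt]
m=(abs(q[...,0])<.012)&(abs(q[...,1])<.02)&(q[...,2]<.03)
print("flap z:",[(lo,round(float(np.median(q[m&(q[...,0]>lo)&(q[...,0]<lo+.006)][:,2])),4)) for lo in (-.012,-.006,0,.006)])
cv2.imwrite("pics/end.png",c["color"])
```

```text
t 26.1 p [ 0.5786 -0.1372  0.2758] ft [-0.  -0.1 -0.2] w -0.0001 gf 0.0
tx [-0.049  0.999  0.001] ty [ 0.999  0.049 -0.002] tz [-0.002  0.    -1.   ]
key z 0.13997570152317038
flap z: [(-0.012, -0.0027), (-0.006, -0.0025), (0, -0.0034), (0.006, -0.0028)]
```

View pics/end.png

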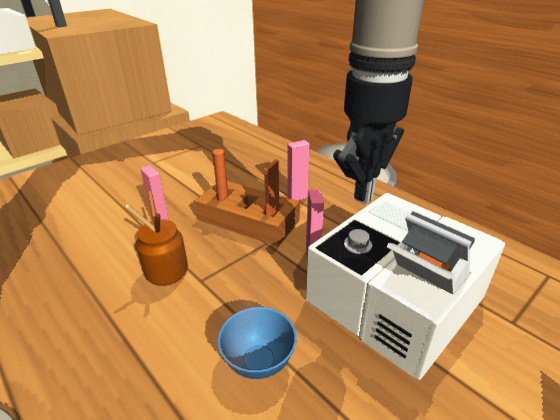

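The picture shows the rod, strip, bowl and jar in place and the pinks untouched. The key is up at (358,238). The flap lies level, with the bar's tail just visible through the lip gap at (430,258), and the arm is clear. Handing in.

```bash
python3 -c "
from station import *
print(job_done())"
```

```text
the job is handed in; nothing more can be done
None
```

The job is handed in, verdict not shown: the bar is fully in with the flap shut behind it, the key was held at the first click for over a second, pressed right down and released, and the other pieces look unmoved.

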